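# Set the stall's tally wheel back to zero

### The job

The wooden tally counter on the bowl stall has to be set back to zero, and it may only be counted forwards: with a fingertip, flick the edge of its toothed wheel clockwise (seen from above), one click at a time and letting the wheel settle in each click, until the one long tooth rests clicked in, pointing at the upright pointer post. Do not run past the post, do not pick up or shove the counter, and leave the other wares where they stand.

Things in the scene. Friction and masses are not known exactly. Their poses are not given: they have to be found in the camera images.
- counter: tally counter: loose turned weighted foot of dark wood, about 1.6 kg, standing on rubber feet by its weight alone; origin at the centre of its underside, x axis towards the pointer post, z up. Rim 152 mm across, 14 mm high, sloping up to 20 mm at radius 46 mm; inside that a drum (radius 40 to 46 mm) up to 41 mm high, with the wheel on top
- hub (a point): centre of the light wooden wheel, on its upright axis, 52 mm above the table, half-way up its teeth. Disc of radius 34 mm, 44 to 60 mm up, boss to 71 mm; six straight radial round-bar teeth 9 mm thick (47.5 to 56.5 mm up), every 60 degrees: five end at radius 72 mm, the long one at 94 mm. Free gap between teeth at radius 62 mm: 53 mm
- gap (a point): a point fixed to the foot, 62 mm from the wheel's axis, 52 mm up, in the middle of the gap between two teeth whenever the wheel rests in a click; seen from above 150 degrees clockwise from the post. A fingertip can go down to 40 mm above the table there. Moved from mid-gap to the middle of the next gap, 60 degrees clockwise about the hub, it advances the wheel exactly one click
- pointer (a point): the pointer post: upright round dark wooden pin 14 mm thick with a pointed top (74 mm above the table), fixed to the counter's foot 113 mm from the wheel's axis on a tongue; this point is on the pin's axis, 52 mm above the table
- long_tooth (a point): outer end of the wheel's one long tooth, 94 mm from the wheel's axis, 52 mm above the table; it turns with the wheel
- wheel (a joint): wheel angle, rad, growing clockwise seen from above; 0 when the long tooth points at the post. A sprung roller holds it at multiples of 1.047 (60 degrees); starts 3, 4 or 5 clicks short (-3.14, -4.19 or -5.24). A push of 1 to 1.5 N on a tooth moves it over, either way alike; past half a click it snaps to the next rest and stops
- bowl: loose turned wooden bowl, 120 mm across, 55 mm high, a bystander; origin at the centre of its underside
- mill: loose turned dark wooden pepper mill, 54 mm across, 124 mm high, a bystander; origin at the centre of its underside
- dish: loose small wooden bowl, 90 mm across, 35 mm high, a bystander; origin at the centre of its underside
Mind the look-alikes: they are no part of the job. There is more than one size of the counter; the one meant has the size given above.

How it is judged:
By the outcome, as a careful person would: the job done as asked, in the order asked, and still so for the second after the job is handed in, with the robot touching nothing.
It also fails if it takes over 64 s, if anything falls off the work surface, if the arm or the gripper's body presses on something with over 40 N, if the wrist force passes 120 N, or if a joint passes its speed limit or range.

### The arm

A 6-joint arm with a two-finger parallel gripper is mounted at the origin on the work surface. World frame = base frame: x ahead of the robot, y to its left, z up, the work surface at z = 0. Lengths are in m, angles in rad, forces in N, time in s.
With the tool pointing down it reaches from about 0.375 to 0.925 m from the base axis. Payload 5.7 kg.
Tool frame: the origin (TCP) lies midway between the tips of the shut fingers; the grasp point (between the pads) lies 19 mm behind it; y points along the fingers, x is the direction in which the jaws open and shut, and the axes are right-handed (so a half turn about y gives the same grasp; the last joint's range is limited). The gripper opens to 88 mm and grips with 3 to 60 N. Pads are 20 mm wide; open, the fingers measure 115 mm over their backs; the gripper's body (75 mm by 178 mm) begins 61 mm behind the grasp point.
Start: joints at [-1.412, 0.359, 1.51, -0, 1.272, -0.115], TCP at [0.162, -0.578, 0.223] pointing down, gripper open.
Joint ranges: [-2.97, 2.97], [-1.01, 2.36], [0.21, 2.38], [-0.96, 4.11], [0.2, 2.71], [-2.98, 2.98]. Speed limits (rad/s): [2.39, 2.39, 3.14, 3.14, 3.14, 3.14].

### API

Orientations are given as [roll, pitch, yaw] about the fixed x, y, z axes, in that order (R = Rz(yaw) Ry(pitch) Rx(roll)).
In Python, from bench import ctrl, viewer gives the robot as it stands. The module is installed in compiled form; this text tells all that it offers.
- The arm moves only by the shell command python3 -m pendant 'ROWS' [FORCE]. ROWS is JSON, a list that holds one entry, the list of rows, each a list of 5 numbers: the finger opening in mm, from 0 to 87.8, then the shift along the world's x, y, z in mm, then the turn about the world's z in degrees. A call has 1 to 8 rows; each row is the pose to reach, as a shift and turn from the pose commanded when the call began; what a row does not reach only later rows make up. A row lasts 1/10 s, in which the tool goes at most 50 mm and 8.59 degrees, less where a joint would pass 70% of its speed; a pose out of reach is approached as far as the arm can. A call with a gripper value outside its range is refused whole. The fingers move at their own pace and stop on an object; FORCE is the grip in N (left out, the last holds). Time passes only in rows, so rows that repeat a pose let the fingers close. It gives the time, the measured TCP pose, the force and the opening at its end, in the units of the state.
- ctrl.read_state(): the state, without advancing time (a new reading comes with each control period).
- viewer.grab_frame(name): name is "scene" or "side" or "wrist"; returns the picture (400x640x3 uint8, red, green, blue); there is no depth.
- viewer.camera_params(name): a dict with "mtx" (3x3 intrinsics, pixels), "R" (3x3) and "t" (3): a world point X has camera coordinates R X + t. Camera axes: x right, y down, z forward; pixel columns grow to the right and rows downward; lengths in m; the calibration is good to about 2 mm. A picture is of the moment at which its call begins: read the wrist's pose just before it. camera_params takes no time and is no camera call; for the wrist camera it gives the pose at the moment of the call.
- ctrl.sign_off(): hands the job in, once; it reports no verdict.
The state is a dict: "time": time; "joint_pos": joint angles; "qvel": joint speeds; "joint_torque": joint torques, N m; "eef_pos": TCP position; "orientation": TCP orientation; "wrist_force": force on the tool from outside, world axes, zero at the start; "ft_torque": the same for the moment, N m; "width": finger opening in m.
Only numpy, scipy, OpenCV 4.12 (cv2) and the standard library are available. Lean on these libraries where they do the work, as an engineer would, in place of code of your own. Each camera call takes 0.05 s, during which the arm holds its last target.

## Working session

There is one attempt and no reset: what is moved stays moved. The work goes in short steps, Python scripts to look and compute and a shell command to move; the robot and the scene stay as the last step left them, time stands still between calls to the robot, and variables do not carry over. Pictures are saved under pics/ and viewed, and the job is handed in when it is done.

```bash
mkdir -p pics; python3 - <<'E'
from bench import ctrl, viewer
import cv2
s=ctrl.read_state();print({k:s[k] for k in('time','eef_pos','orientation','width')})
for n in("scene","side","wrist"):
    f=viewer.grab_frame(n);cv2.imwrite(f'pics/{n}0.png',f[:,:,::-1]);p=viewer.camera_params(n);print(n,p)
E
```

```text
{'time': 0.0, 'eef_pos': array([ 0.1621282, -0.5769682,  0.2218146]), 'orientation': array([-1.5705847 ,  0.00179054, -1.29698163]), 'width': 0.08767476054450862}
scene {'mtx': array([[485.88916574,   0.        , 317.49714365],
       [  0.        , 485.88916574, 202.30274373],
       [  0.        ,   0.        ,   1.        ]]), 'R': array([[-0.40974648,  0.9121601 , -0.00847204],
       [ 0.7930607 ,  0.35162664, -0.49740671],
       [-0.45073556, -0.21052949, -0.86747611]]), 't': array([ 0.19646734, -0.39352857,  1.47132281])}
side {'mtx': array([[448.17786689,   0.        , 317.16740609],
       [  0.        , 448.17786689, 200.39227363],
       [  0.        ,   0.        ,   1.        ]]), 'R': array([[-0.74980066, -0.66140373,  0.01854907],
       [-0.49494719,  0.54205112, -0.67912287],
       [ 0.43911985, -0.51838759, -0.7337902 ]]), 't': array([0.39385984, 0.32730701, 1.07779179])}
wrist {'mtx': array([[334.49317825,   0.        , 317.11596668],
       [  0.        , 334.49317825, 197.51642642],
       [  0.        ,   0.        ,   1.        ]]), 'R': array([[ 2.71020334e-01, -9.62573377e-01, -6.87192553e-04],
       [-9.32180536e-01, -2.62640831e-01,  2.49116924e-01],
       [-2.39973803e-01, -6.68751643e-02, -9.68473173e-01]]), 't': array([-0.59965607, -0.03025311,  0.3889791 ])}
```

View pics/scene0.png

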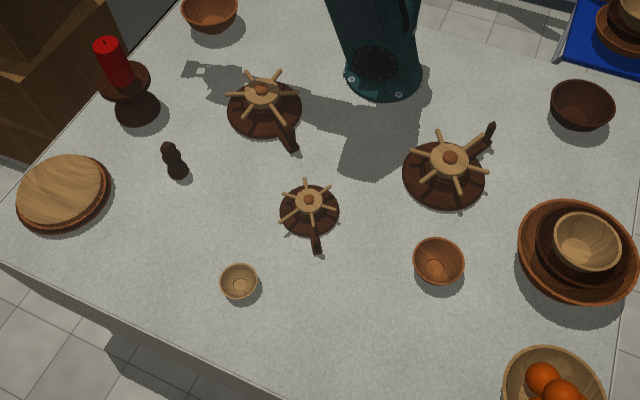

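View pics/side0.png

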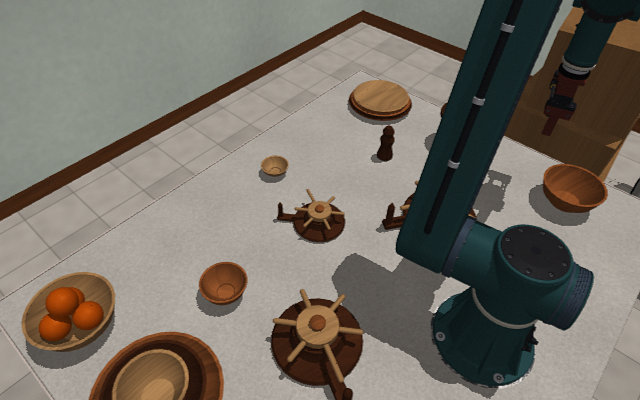

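View pics/wrist0.png

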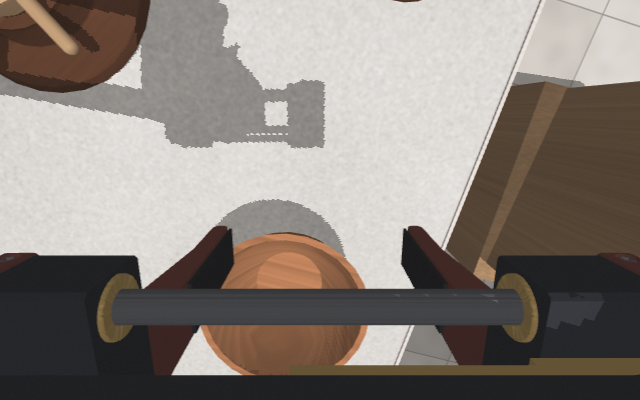

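The scene view shows three counters, near (264,105), (309,208) and (446,172). I'll measure the rims and take close-ups.

```bash
cat > h.py <<'E'
import numpy as np,cv2
from bench import ctrl,viewer
def ray(p,uv,z):
    M=p['mtx'];R=p['R'];t=p['t']
    d=R.T@np.linalg.solve(M,[uv[0],uv[1],1.]);c=-R.T@t
    return c+d*(z-c[2])/d[2]
def proj(p,X):
    q=p['mtx']@(p['R']@np.asarray(X)+p['t']);return q[:2]/q[2]
E
python3 - <<'E'
from h import *
f=cv2.imread('pics/scene0.png');p=viewer.camera_params('scene')
hsv=cv2.cvtColor(f,cv2.COLOR_BGR2HSV)
for n,u in dict(A=(262,90),B=(309,200),C=(450,158)).items():
    print(n,'hub',ray(p,u,.06))
# boss tops, rim left/right extents at z~.007
for n,l,r in(('A',(227,110),(302,108)),('B',(279,212),(340,210)),('C',(402,174),(486,174))):
    a,b=ray(p,l,.014),ray(p,r,.014);print(n,np.linalg.norm(a-b))
c=f[50:260,170:510];cv2.imwrite('pics/z.png',cv2.resize(c,None,fx=2.35,fy=2.35,interpolation=cv2.INTER_CUBIC))
E
```

```text
A hub [ 0.25700905 -0.26970119  0.06      ]
B hub [ 0.52710002 -0.00071202  0.06      ]
C hub [0.26866908 0.27655713 0.06      ]
A 0.21379983064182048
B 0.1531194506099686
C 0.2191061791528368
```

View pics/z.png

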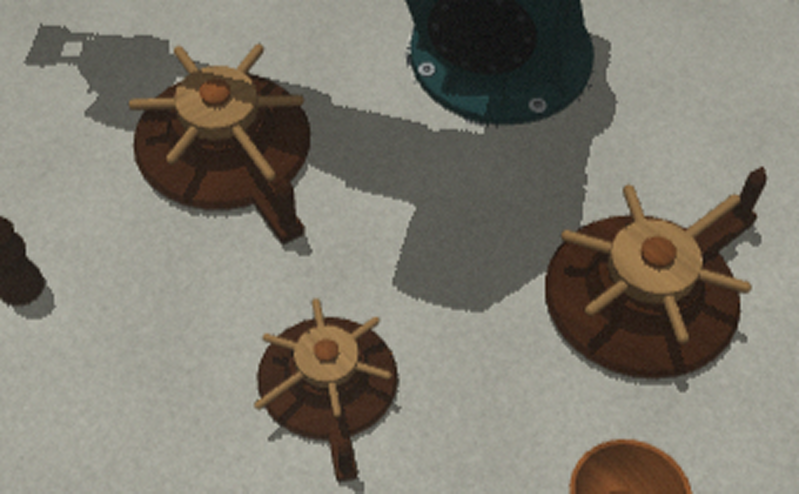

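Counter B at about (309,205) has a rim of 153 mm, so it is the one; the others are about 215 mm. Its long tooth seems to point to the lower left at about (281,222). I'll measure its teeth and pointer.

```bash
python3 - <<'E'
from h import *
for cam,box in(('scene',(260,165,360,265)),('side',(265,180,355,250))):
    f=cv2.imread(f'pics/{cam}0.png')
    x0,y0,x1,y1=box;c=f[y0:y1,x0:x1]
    cv2.imwrite(f'pics/z_{cam}.png',cv2.resize(c,None,fx=6,fy=6,interpolation=cv2.INTER_CUBIC))
p=viewer.camera_params('scene');f=cv2.imread('pics/scene0.png')
hsv=cv2.cvtColor(f,cv2.COLOR_BGR2HSV)
m=((hsv[...,1]>70)&(hsv[...,2]>115)).astype(np.uint8)
m[:,:260]=0;m[:,360:]=0;m[:165]=0;m[265:]=0
k=cv2.connectedComponentsWithStats(m);i=1+np.argmax(k[2][1:,4]);print(k[2][i])
ys,xs=np.where(k[1]==i)
P=np.array([ray(p,(x,y),.052)[:2] for x,y in zip(xs,ys)])
h=np.array(ray(p,(309,200),.06)[:2])
d=P-h;r=np.hypot(*d.T);a=np.degrees(np.arctan2(d[:,1],d[:,0]))
o=r>.045
for b in range(-180,180,10):
    s=o&(a>=b)&(a<b+10)
    if s.any(): print(b,s.sum(),a[s].mean().round(1),r[s].max().round(4))
E
```

```text
[278 177  58  46 624]
-150 30 -144.4 0.0735
-100 4 -90.8 0.0602
-90 22 -87.4 0.0728
-40 8 -31.1 0.0734
-30 30 -28.3 0.0925
90 21 96.4 0.0664
150 20 157.1 0.0704
160 4 160.7 0.0574
```

View pics/z_scene.png

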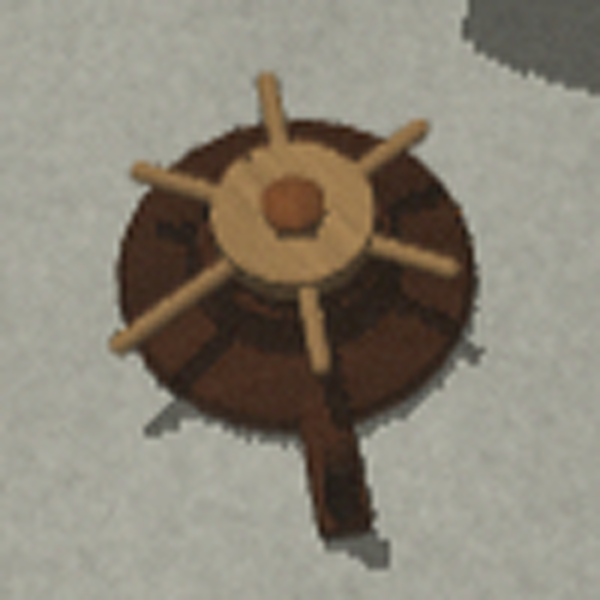

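View pics/z_side.png

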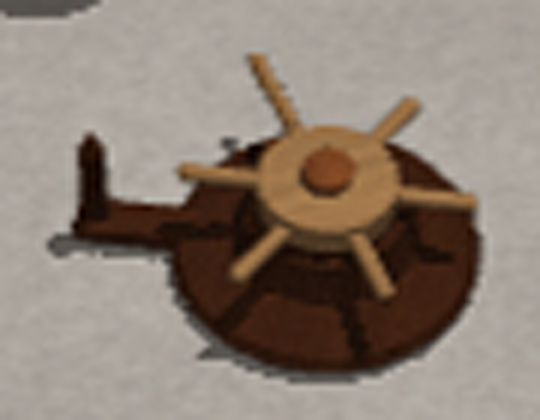

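```bash
python3 - <<'E'
from h import *
from scipy.optimize import least_squares
T={'scene':[(279.2,222.8),(304.5,177.7),(330.7,185.8),(335.8,209.7),(313.7,226.3),(282.7,193.3)],
'side':[(307.5,189.5),(333.7,197),(344,213.5),(329.7,228.8),(304.5,225.8),(295.5,208.5)]}
for c,l in T.items():
    p=viewer.camera_params(c);Q=np.array([ray(p,u,.052)[:2] for u in l])
    def f(v):
        out=[]
        m=Q-v[:2];a=np.arctan2(m[:,1],m[:,0])
        for q in Q:
            d=q-v[:2];th=np.arctan2(d[1],d[0]);k=round((th-v[2])/(np.pi/3))
            R=.094 if k%6==0 else .072
            t=v[2]+k*np.pi/3
            out+=list(q-v[:2]-R*np.array([np.cos(t),np.sin(t)]))
        return out
    d=Q[0]-Q.mean(0)
    s=least_squares(f,[*(Q[1:].mean(0)),np.arctan2(*d[::-1])]);print(c,s.x[:2],np.degrees(s.x[2]),np.abs(s.fun).max())
    h=s.x[:2]
    # post tip
    u=(260+347/6,165+470/6) if c=='scene' else (265+90/6,180+135/6)
    for z in (.052,.074):
        q=ray(p,u,z)[:2]-h;print(z,np.hypot(*q),np.degrees(np.arctan2(q[1],q[0])))
E
```

```text
scene [ 0.52650319 -0.00125933] -25.933888412179382 0.002803598870421961
0.052 0.11506274073632147 35.02973207611601
0.074 0.12518440784898566 34.222794539053524
side [ 0.52253208 -0.00597256] -25.60169430377592 0.0029728611957595547
0.052 0.1181971535708829 26.302226202369496
0.074 0.1125546383844688 35.967532286598725
```

```bash
python3 - <<'E'
from h import *
p=viewer.camera_params('scene')
for n,u,z in(('candlebase',(137,108),0),('candletop',(105,40),.2),('mill',(178,175),0),('bowl1',(438,262),.03),('dish',(239,282),.02),('bowl0',(210,10),.03)):print(n,ray(p,u,z))
w=viewer.camera_params('wrist');c=-w['R'].T@w['t'];s=ctrl.read_state();print(c-s['eef_pos'])
E
```

```text
candlebase [ 0.41801909 -0.60166115  0.        ]
candletop [ 0.3773454  -0.65037062  0.2       ]
mill [ 0.56750165 -0.36738695  0.        ]
bowl1 [0.54143133 0.33550703 0.03      ]
dish [ 0.77055154 -0.06758739  0.02      ]
bowl0 [-0.00469555 -0.59885691  0.03      ]
[0.06553936 0.01800271 0.16182859]
```

```bash
python3 -m pendant '[[[0,0,0,40,0],[0,20,40,60,0],[0,40,85,60,0],[0,60,130,60,0],[0,80,170,60,0],[0,100,215,60,0],[0,120,260,60,0],[0,140,300,60,0]]]' && python3 -m pendant '[[[0,15,40,0,0],[0,35,80,0,0],[0,55,125,0,0],[0,75,165,0,0],[0,95,210,0,0],[0,118,255,0,0],[0,118,255,0,0],[0,118,255,0,0]]]'
python3 - <<'E'
from h import *
s=ctrl.read_state();p=viewer.camera_params('wrist');f=viewer.grab_frame('wrist');cv2.imwrite('pics/w1.png',f[:,:,::-1])
print(s['time'],s['eef_pos'],s['orientation'],s['qvel'].round(3),s['wrist_force'].round(2))
np.savez('w1.npz',**p)
E
```

```text
time: 0.95
eef_pos: [0.3023, -0.2752, 0.2825]
orientation: [-1.571, 0.001, -1.297]
wrist_force: [1.2, -0.4, 0.1]
width: 0.0273
time: 1.75
eef_pos: [0.4201, -0.0216, 0.2824]
orientation: [-1.572, 0.0, -1.293]
wrist_force: [-0.1, -0.3, -0.4]
width: 0.0004
1.75 [ 0.42011322 -0.02158536  0.28237769] [-1.57165532e+00  3.16184881e-05 -1.29307312e+00] [-0.061 -0.007  0.011 -0.008  0.003 -0.008] [-0.15 -0.25 -0.45]
```

View pics/w1.png

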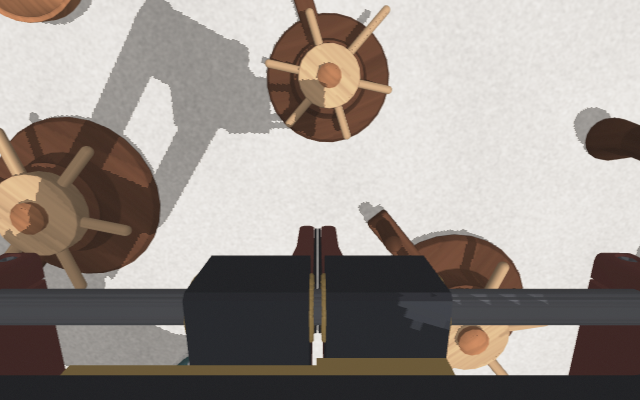

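The wrist view shows the small counter at (329,75), with its long tooth's end at (387,9). I'll refine the hub from these six tips.

```bash
cat > fit.py <<'E'
from h import *
from scipy.optimize import least_squares
def fit(p,l):
    # l[0] = long tooth, pixel ends
    Q=np.array([ray(p,u,.052)[:2] for u in l])
    def f(v):
        out=[]
        for q in Q:
            d=q-v[:2];th=np.arctan2(d[1],d[0]);k=round((th-v[2])/(np.pi/3))
            R=.094 if k%6==0 else .072
            t=v[2]+k*np.pi/3
            out+=list(q-v[:2]-R*np.array([np.cos(t),np.sin(t)]))
        return out
    d=Q[0]-Q[1:].mean(0)
    s=least_squares(f,[*Q[1:].mean(0),np.arctan2(*d[::-1])])
    return s.x[:2],np.degrees(s.x[2]),np.abs(s.fun).max()
E
python3 - <<'E'
from fit import *
p=dict(np.load('w1.npz'))
print(fit(p,[(388,7),(311,10),(267,63),(291,123),(347,137),(390,90)]))
f=cv2.imread('pics/w1.png');c=f[0:150,250:410];cv2.imwrite('pics/w1z.png',cv2.resize(c,None,fx=4,fy=4,interpolation=cv2.INTER_CUBIC))
E
```

```text
(array([ 0.5257087 , -0.00661294]), np.float64(-25.884272863522607), np.float64(0.0038933956879991377))
```

View pics/w1z.png

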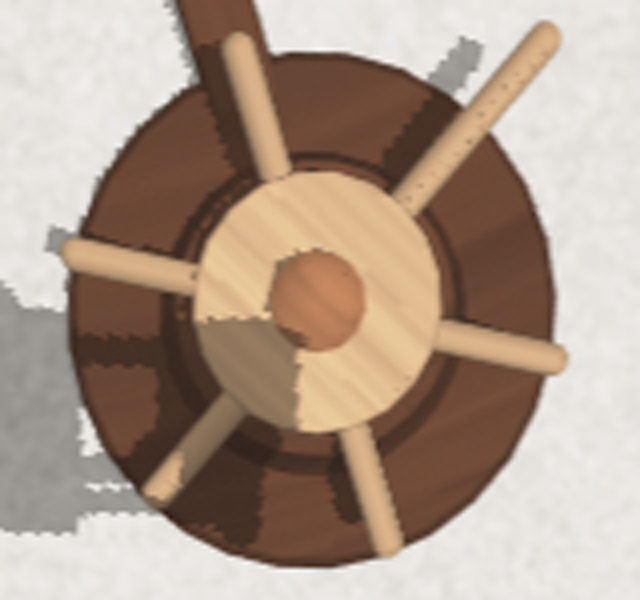

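```bash
python3 -m pendant '[[[0,25,-13,-40,0],[0,50,-26,-80,0],[0,78,-39,-120,0],[0,78,-39,-155,0],[0,78,-39,-180,0],[0,78,-39,-190,0],[0,78,-39,-190,0],[0,78,-39,-190,0]]]'
python3 - <<'E'
from h import *
s=ctrl.read_state()
print(s['time'],s['eef_pos'],s['wrist_force'].round(2))
for n in('scene','side'):
  f=viewer.grab_frame(n)[:,:,::-1];q=proj(viewer.camera_params(n),s['eef_pos']);print(n,q)
  c=f[150:270,240:400];cv2.imwrite(f'pics/{n}2.png',cv2.resize(c,None,fx=4,fy=4,interpolation=cv2.INTER_CUBIC))
E
```

```text
time: 2.6
eef_pos: [0.4986, -0.0627, 0.0936]
orientation: [-1.57, -0.001, -1.298]
wrist_force: [0.1, 0.1, 0.6]
width: 0.0004
2.6 [ 0.49861682 -0.06272971  0.0936182 ] [0.12 0.06 0.59]
scene [290.34848626 174.79660679]
side [339.6454476  194.32576866]
```

View pics/scene2.png

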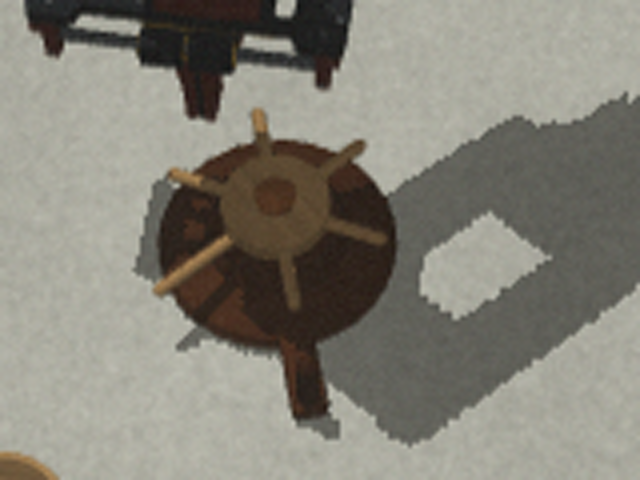

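View pics/side2.png

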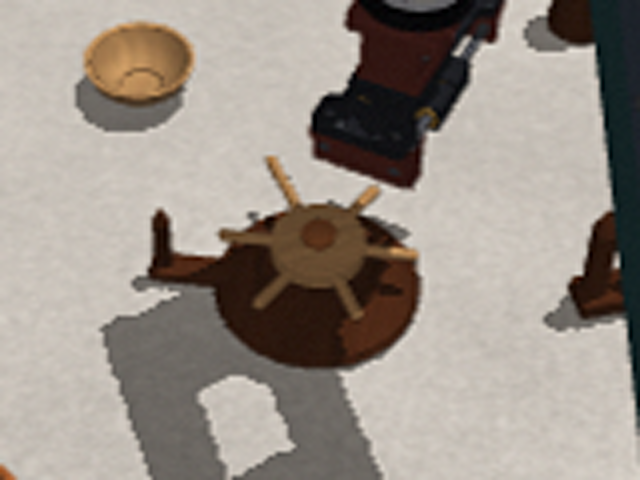

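The scene view shows the shut fingertips at crop (202,117). That puts them over the gap between the two base-side teeth, which end at (260,110) and (172,175), and it agrees with the projected TCP. Next I descend and check, and work out the arc increments.

```bash
python3 -m pendant '[[[0,0,2,-15,0],[0,0,2,-30,0],[0,0,2,-42,0],[0,0,2,-48,0],[0,0,2,-48,0],[0,0,2,-48,0]]]'
python3 - <<'E'
from h import *
s=ctrl.read_state();print(s['eef_pos'],s['wrist_force'].round(2))
a0=np.radians(-115.7)
for k in range(5):
    b=a0-k*np.pi/3
    print(k,[tuple((62*np.array([np.cos(b-np.radians(x))-np.cos(b),np.sin(b-np.radians(x))-np.sin(b)])).round().astype(int).tolist()) for x in (8,16,24,32,40,47,54,60)])
f=viewer.grab_frame('scene')[:,:,::-1];c=f[150:270,240:400];cv2.imwrite('pics/s3.png',cv2.resize(c,None,fx=4,fy=4,interpolation=cv2.INTER_CUBIC))
E
```

```text
time: 3.3
eef_pos: [0.4986, -0.0597, 0.045]
orientation: [-1.57, -0.0, -1.297]
wrist_force: [-0.3, 0.1, -0.6]
width: 0.0004
[ 0.49856044 -0.0596724   0.04500544] [-0.33  0.14 -0.59]
0 [(-8, 4), (-14, 10), (-20, 16), (-26, 23), (-30, 30), (-32, 37), (-34, 45), (-35, 51)]
1 [(0, 9), (1, 17), (3, 26), (7, 33), (11, 41), (16, 47), (22, 52), (27, 56)]
2 [(7, 4), (15, 8), (24, 10), (32, 11), (41, 10), (49, 9), (56, 7), (62, 5)]
3 [(8, -4), (14, -10), (20, -16), (26, -23), (30, -30), (32, -37), (34, -45), (35, -51)]
4 [(0, -9), (-1, -17), (-3, -26), (-7, -33), (-11, -41), (-16, -47), (-22, -52), (-27, -56)]
```

View pics/s3.png

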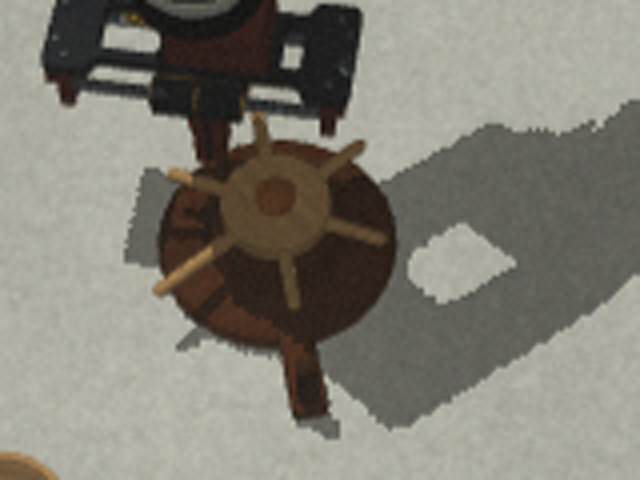

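The finger is down between the two teeth with no contact force. First click:

```bash
python3 -m pendant '[[[0,-8,4,0,0],[0,-14,10,0,0],[0,-20,16,0,0],[0,-26,23,0,0],[0,-30,30,0,0],[0,-32,37,0,0],[0,-34,45,0,0],[0,-35,51,0,0]]]'
python3 -m pendant '[[[0,0,0,0,0],[0,0,0,0,0],[0,0,0,0,0],[0,0,0,0,0],[0,0,0,0,0]]]'
python3 - <<'E'
from h import *
f=viewer.grab_frame('scene')[:,:,::-1];c=f[150:270,240:400];cv2.imwrite('pics/s4.png',cv2.resize(c,None,fx=4,fy=4,interpolation=cv2.INTER_CUBIC))
f=viewer.grab_frame('side')[:,:,::-1];c=f[150:270,240:400];cv2.imwrite('pics/d4.png',cv2.resize(c,None,fx=4,fy=4,interpolation=cv2.INTER_CUBIC))
E
```

```text
time: 4.15
eef_pos: [0.4624, -0.0076, 0.0445]
orientation: [-1.572, 0.001, -1.297]
wrist_force: [-0.1, 0.6, 0.4]
width: 0.0008
time: 4.65
eef_pos: [0.4633, -0.0088, 0.0446]
orientation: [-1.571, 0.0, -1.297]
wrist_force: [-0.3, -0.2, 0.1]
width: 0.0005
```

View pics/s4.png

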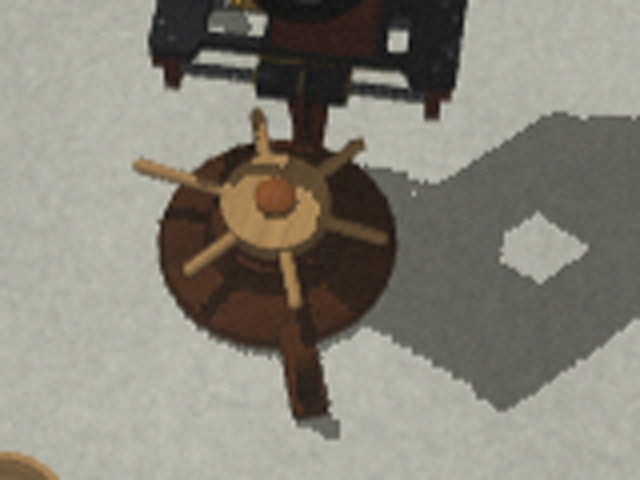

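View pics/d4.png

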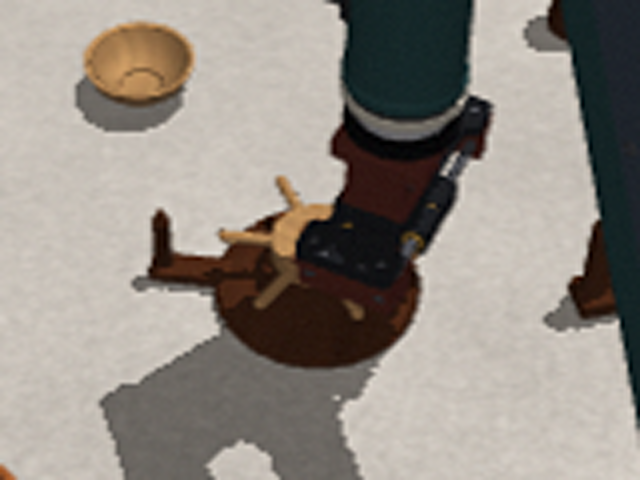

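One click clean: the long tooth's end is now at crop (140,165) and the foot has not moved. Click 2:

```bash
python3 -m pendant '[[[0,0,9,0,0],[0,1,17,0,0],[0,3,26,0,0],[0,7,33,0,0],[0,11,41,0,0],[0,16,47,0,0],[0,22,52,0,0],[0,27,56,0,0]]]'
python3 -m pendant '[[[0,0,0,0,0],[0,0,0,0,0],[0,0,0,0,0],[0,0,0,0,0],[0,0,0,0,0]]]'
python3 - <<'E'
from h import *
f=viewer.grab_frame('scene')[:,:,::-1];c=f[150:270,240:400];cv2.imwrite('pics/s5.png',cv2.resize(c,None,fx=4,fy=4,interpolation=cv2.INTER_CUBIC))
E
```

```text
time: 5.55
eef_pos: [0.4911, 0.0481, 0.0447]
orientation: [-1.57, 0.0, -1.297]
wrist_force: [-0.7, 0.7, -0.9]
width: 0.0005
time: 6.05
eef_pos: [0.4899, 0.0472, 0.0446]
orientation: [-1.571, 0.0, -1.297]
wrist_force: [-0.1, 0.2, -0.2]
width: 0.0002
```

View pics/s5.png

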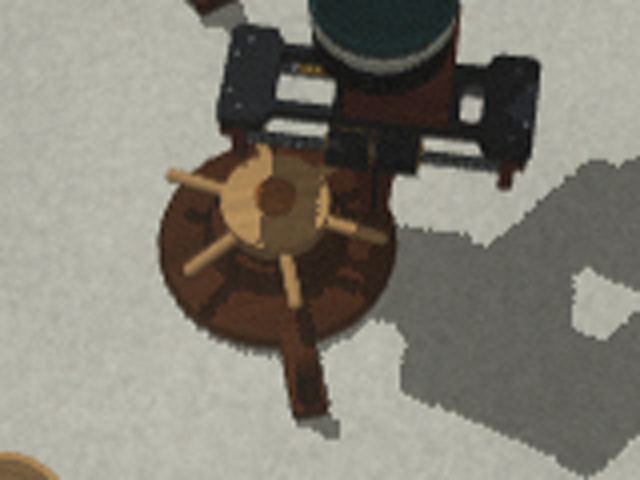

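The four visible teeth are all short and at rest, and the long one is hidden at the top, so two clicks are done. Click 3:

```bash
python3 -m pendant '[[[0,7,4,0,0],[0,15,8,0,0],[0,24,10,0,0],[0,32,11,0,0],[0,41,10,0,0],[0,49,9,0,0],[0,56,7,0,0],[0,62,5,0,0]]]'
python3 -m pendant '[[[0,0,0,0,0],[0,0,0,0,0],[0,0,0,0,0],[0,0,0,0,0],[0,0,0,0,0]]]'
python3 - <<'E'
from h import *
f=viewer.grab_frame('scene')[:,:,::-1];c=f[150:270,240:400];a=cv2.resize(c,None,fx=2.5,fy=4)
f=viewer.grab_frame('side')[:,:,::-1];b=cv2.resize(f[150:270,240:400],None,fx=2.5,fy=4);cv2.imwrite('pics/s6.png',np.hstack([a,b]))
E
```

```text
time: 6.9
eef_pos: [0.5536, 0.0521, 0.0448]
orientation: [-1.57, -0.0, -1.297]
wrist_force: [-0.8, 0.2, 0.7]
width: 0.0005
time: 7.4
eef_pos: [0.552, 0.0524, 0.0447]
orientation: [-1.571, 0.0, -1.297]
wrist_force: [-0.2, 0.1, -0.4]
width: 0.0007
```

View pics/s6.png

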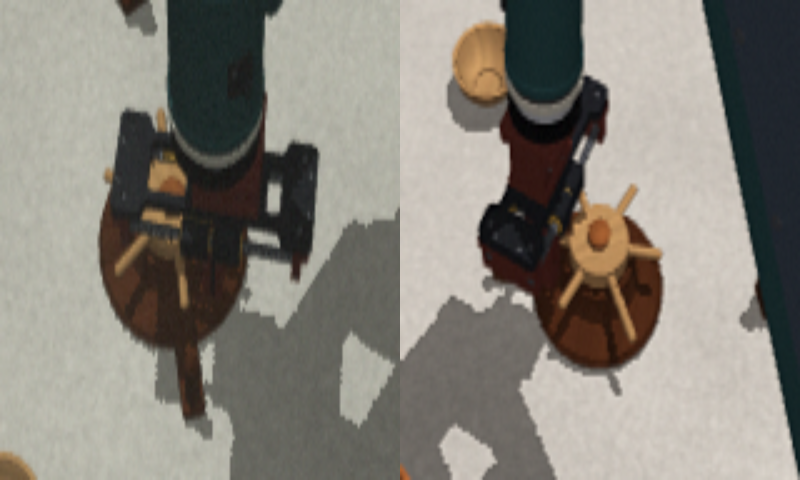

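In the side view the long tooth now points down-right to (632,335), which is three clicks. Click 4:

```bash
python3 -m pendant '[[[0,8,-4,0,0],[0,14,-10,0,0],[0,20,-16,0,0],[0,26,-23,0,0],[0,30,-30,0,0],[0,32,-37,0,0],[0,34,-45,0,0],[0,35,-51,0,0]]]'
python3 -m pendant '[[[0,0,0,0,0],[0,0,0,0,0],[0,0,0,0,0],[0,0,0,0,0],[0,0,0,0,0]]]'
python3 - <<'E'
from h import *
f=viewer.grab_frame('scene')[:,:,::-1];c=f[150:270,240:400];a=cv2.resize(c,None,fx=2.5,fy=4)
f=viewer.grab_frame('side')[:,:,::-1];b=cv2.resize(f[150:270,240:400],None,fx=2.5,fy=4);cv2.imwrite('pics/s7.png',np.hstack([a,b]))
E
```

```text
time: 8.3
eef_pos: [0.5879, 0.0003, 0.0447]
orientation: [-1.57, -0.001, -1.297]
wrist_force: [-0.6, -0.2, 0.3]
width: 0.0005
time: 8.8
eef_pos: [0.5871, 0.0017, 0.0446]
orientation: [-1.571, 0.0, -1.297]
wrist_force: [0.2, 0.3, 0.4]
width: 0.0008
```

View pics/s7.png

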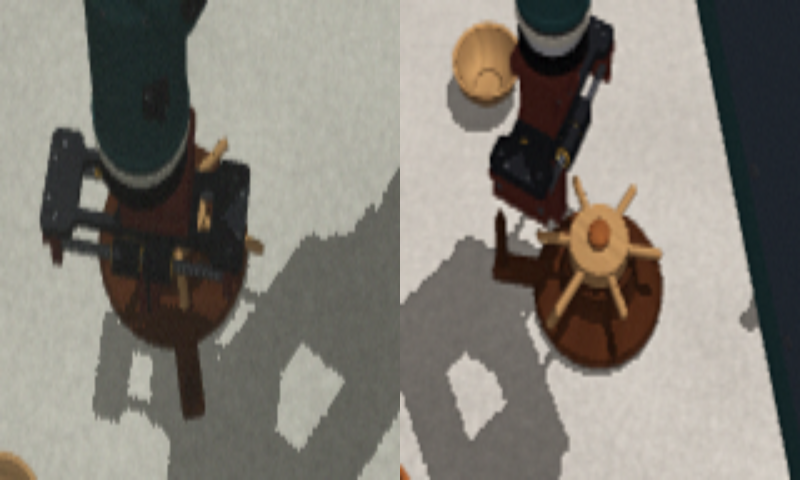

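In the side view the long tooth points down-left to (555,338), one click short of the post at (500,230). Last click, then straight up:

```bash
python3 -m pendant '[[[0,0,-9,0,0],[0,-1,-17,0,0],[0,-3,-26,0,0],[0,-7,-33,0,0],[0,-11,-41,0,0],[0,-16,-47,0,0],[0,-22,-52,0,0],[0,-27,-56,0,0]]]'
python3 -m pendant '[[[0,0,0,0,0],[0,0,0,0,0],[0,0,0,0,0],[0,0,0,0,0],[0,0,0,0,0]]]'
python3 - <<'E'
from h import *
f=viewer.grab_frame('scene')[:,:,::-1];c=f[150:270,240:400];a=cv2.resize(c,None,fx=2.5,fy=4)
f=viewer.grab_frame('side')[:,:,::-1];b=cv2.resize(f[150:270,240:400],None,fx=2.5,fy=4);cv2.imwrite('pics/s8.png',np.hstack([a,b]))
E
```

```text
time: 9.7
eef_pos: [0.5594, -0.0553, 0.0446]
orientation: [-1.571, 0.0, -1.297]
wrist_force: [-0.1, 0.4, -0.5]
width: -0.0001
time: 10.2
eef_pos: [0.5604, -0.0544, 0.0446]
orientation: [-1.571, 0.0, -1.297]
wrist_force: [-0.3, 0.1, 0.3]
width: 0.0006
```

View pics/s8.png

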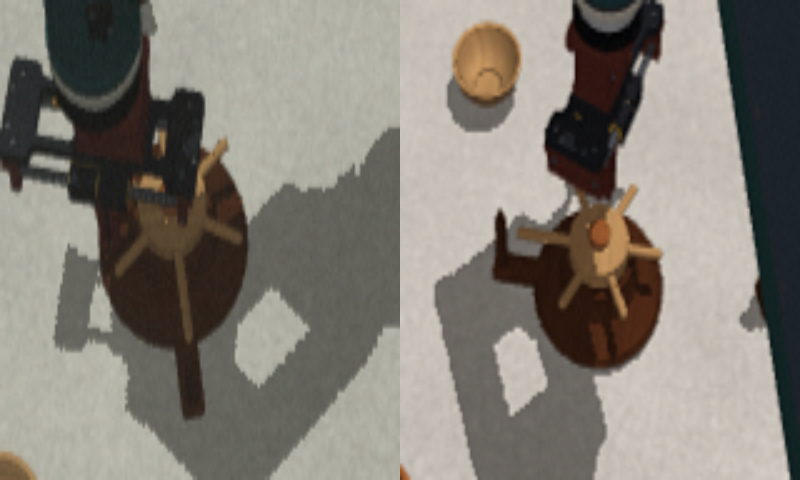

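The long tooth now points at the post (side view, end at (518,233), post at (500,235)). I'll lift straight up, move back and check.

```bash
python3 -m pendant '[[[0,0,0,10,0],[0,0,0,25,0],[0,0,0,50,0],[0,0,0,90,0],[0,0,0,130,0],[0,0,0,170,0],[0,0,0,200,0],[0,0,0,220,0]]]'
python3 -m pendant '[[[0,0,-40,0,0],[0,0,-85,0,0],[0,0,-130,0,0],[0,0,-170,0,0],[0,0,-200,0,0],[0,0,-220,0,0],[0,0,-220,0,0],[0,0,-220,0,0]]]'
python3 - <<'E'
from h import *
F={}
for n in('scene','side'):
  f=viewer.grab_frame(n)[:,:,::-1];cv2.imwrite(f'pics/{n}9.png',f);F[n]=cv2.resize(f[150:270,240:400],None,fx=4,fy=4,interpolation=cv2.INTER_CUBIC)
  cv2.imwrite(f'pics/{n}9z.png',F[n])
E
```

```text
time: 11.1
eef_pos: [0.5611, -0.0547, 0.2684]
orientation: [-1.567, -0.002, -1.297]
wrist_force: [-0.8, -0.4, -0.4]
width: 0.0007
time: 11.9
eef_pos: [0.56, -0.2739, 0.2647]
orientation: [-1.571, 0.001, -1.297]
wrist_force: [-1.0, 0.6, -0.1]
width: 0.0003
```

View pics/scene9z.png

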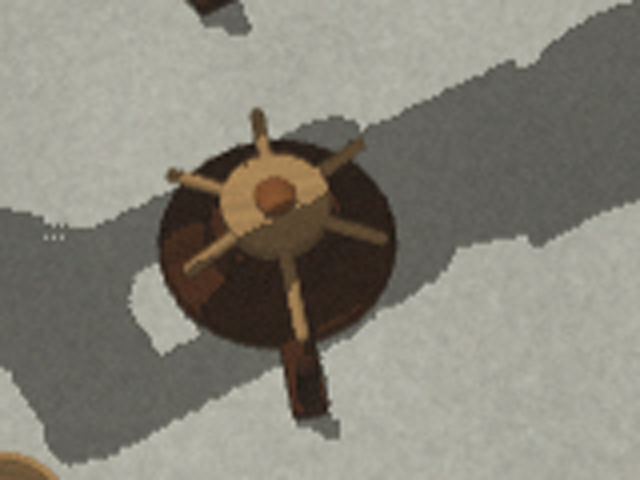

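View pics/side9z.png

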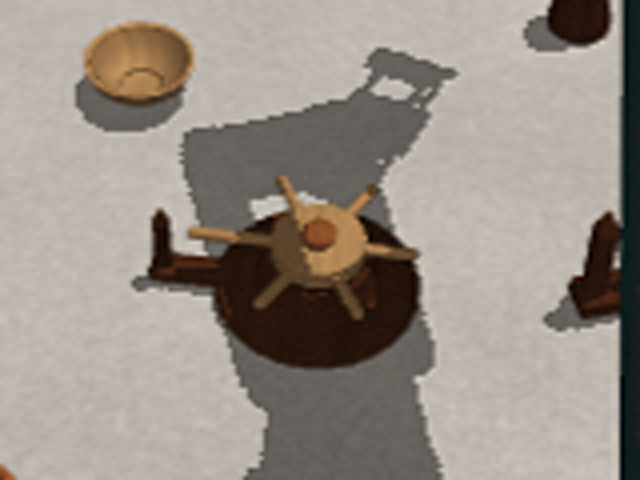

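View pics/scene9.png

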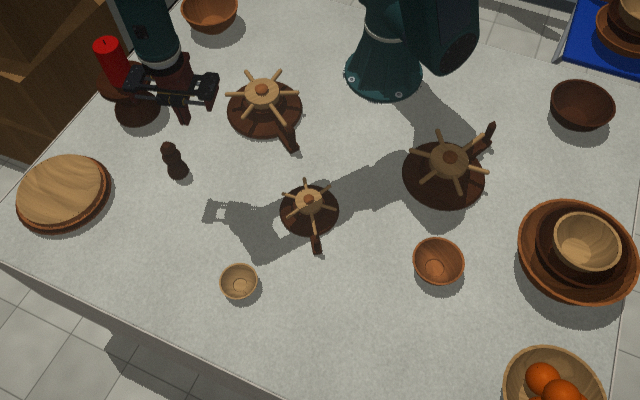

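The long tooth lies along the tongue towards the post, with its end at crop (302,340). The short teeth sit in the same places as at the start, and the foot and the other wares have not moved. Handing in.

```bash
python3 -c "
from bench import ctrl
s=ctrl.read_state();print(s['time'],s['qvel'].round(3));ctrl.sign_off()"
```

```text
12.0 [ 0.008 -0.003  0.001 -0.004 -0.002 -0.002]
the job is handed in; nothing more can be done
```

The tally counter is back at zero. I picked it by its rim, which measured 153 mm against about 215 mm for the two look-alikes. It started five clicks short.

I put the shut fingertips into the gap 150° clockwise from the post and swept them clockwise around the hub in five 60° steps. After each step I waited 0.5 s for the wheel to settle and looked, then lifted straight up at the end.

**Last checks:**
- **Wheel:** both fixed cameras show the long tooth at rest pointing at the post. The short teeth are at the same click positions as at the start.
- **Surroundings:** by eye, the foot and the other wares are where they were.
- **Forces and time:** the wrist force readings taken at the end of each move stayed around 1 N. The job took 12 s, and the robot was touching nothing when I handed in.

**Disagreements:** the three cameras' hub estimates differed by up to about 5 mm, and the wrist view's fit left up to 4 mm of error. I used a centre between them, well within the gap's clearance of about 10 mm. In click 2 the long tooth itself was hidden behind the gripper, so I judged that click by the four visible teeth, and the later views agreed.

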